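Set the high-chair tray for lunch

ROBOT

A 7-joint arm with a two-finger parallel gripper is mounted at the origin on the work surface. World frame = base frame: x ahead of the robot, y to its left, z up, the work surface at z = 0. Lengths are in m, angles in rad, forces in N, time in s.
With the tool pointing down it reaches from about 0.4 to 0.875 m from the base axis. Payload 19.3 kg.
Tool frame: the origin (TCP) lies midway between the tips of the shut fingers; the grasp point (between the pads) lies 19 mm behind it; z points along the fingers, y is the line along which they close (so a half turn about z gives the same grasp; the last joint's range is limited). The gripper opens to 85 mm and grips with 20 to 120 N. Pads are 22 mm wide; open, the fingers measure 114 mm over their backs; the gripper's body (76 mm by 85 mm) begins 54 mm behind the grasp point. The pads swing forward as they close: fully open they stand 13 mm farther back than shut.
Start: joints at [1.169, 0.521, -0.036, 1.599, 0.021, 1.021, -0.113], TCP at [0.204, -0.591, 0.231] pointing down, gripper open.
Joint ranges: [-2.91, 2.91], [-0.3, 2.13], [-1.5, 1.42], [0.17, 2.43], [-1.26, 4.41], [0.16, 1.93], [-2.52, 2.52]. Speed limits (rad/s): [1.89, 1.89, 2.39, 2.39, 3.01, 3.01, 3.01].

INTERFACE

Orientations are given as [roll, pitch, yaw] about the fixed x, y, z axes, in that order (R = Rz(yaw) Ry(pitch) Rx(roll)).
In Python, from workcell import bot gives the robot as it stands.
- The arm moves only by the tool move_arm, never from a script. Its argument "moves" is a list that holds one entry, the list of rows, each a list of 7 numbers: the opening, from 0 (shut) to 1 (fully open), then the shift along the tool's x, y, z in units of 1000 mm (1.0 is 1000 mm), then the turn, a rotation vector about the tool's x, y, z in units of 2 pi rad (1.0 is 2 pi rad). A call has 1 to 5 rows; each row is the pose to reach, as a shift and turn from the pose commanded when the call began, along the tool's axes at that moment, turning the shorter way round; what a row does not reach only later rows make up. A row lasts 1/10 s, in which the tool goes at most 50 mm and 8.59 degrees, less where a joint would pass 70% of its speed; a pose out of reach is approached as far as the arm can. A call with a number of a shift or a turn outside -1 to 1 is refused whole. A call with a gripper value outside its range is refused whole. The fingers move at their own pace and stop on an object; "force" is the grip in N (left out, the last holds). Time passes only in rows, so rows that repeat a pose let the fingers close. It gives the time, the measured TCP pose, the force, the opening and the grip force at its end, in the units of the state.
- bot.observe(): the state, without advancing time (a new reading comes with each control period).
- bot.grab_frame(name): name is "scene" or "top" or "wrist"; returns the picture (420x560x3 uint8, red, green, blue); there is no depth.
- bot.camera_params(name): a dict with "vertical_fov" (degrees; the focal length in pixels is half the picture's height over the tangent of half this angle, whatever the lens; pixels are square), "cx", "cy" (the principal point, pixels), "D" ([k1, k2, p1, p2, k3] as OpenCV has them; the pictures are not rectified), "R" (3x3) and "t" (3): a world point X has camera coordinates R X + t. Camera axes: x right, y down, z forward; pixel columns grow to the right and rows downward; lengths in m; the calibration is good to about 2 mm. A picture is of the moment at which its call begins: read the wrist's pose just before it. camera_params takes no time and is no camera call; for the wrist camera it gives the pose at the moment of the call.
- bot.job_done(): hands the job in; it is judged then, once.
The state is a dict: "clock": time; "qpos": joint angles; "qd": joint speeds; "joint_efforts": joint torques, N m; "position": TCP position; "tool_rot": TCP orientation; "force": force on the tool from outside, world axes, zero at the start; "moment": the same for the moment, N m; "grip_width": finger opening in m; "finger_force": force on a finger pad.
Only numpy, scipy, OpenCV 4.12 (cv2) and the standard library are available. Lean on these libraries where they do the work, as an engineer would, in place of code of your own. Each camera call takes 0.05 s, during which the arm holds its last target. There are 200 camera calls.

TASK

Set the walnut high-chair tray for lunch, low things first so that nothing tall is in the way: lay the long orange spoon flat on the tray just behind the mint plate (on the side away from the child's scooped edge), centred on the plate and parallel to the tray's back edge; then stand the closed snap-lid container in the gap between the plate and the cork coaster, in line with them, its long side along that line and touching neither; then lay the short orange spoon lengthways on the middle of the container's lid. Last of all stand the glass tumbler upright on the middle of the coaster, keeping it upright on the way and setting it down without dropping it. Leave the food jar and the wooden teething ring where they are.

Things in the scene. Friction and masses are not known exactly. Their poses are not given: they have to be found in the camera images.
- tray: Walnut tray, fixed, on the left or right half of the table: 410 mm along y, floor 10 mm thick, rim 8 mm wide rising 12 mm above the floor. Origin at table height under the floor; reaches 125 mm to +x, 145 mm to -x, 205 mm each side. -x edge: child's side, scooped in 36 mm over its middle 220 mm. +x edge: straight back edge (rim's inner face at x = 117 mm) with a small steel lever outside
- plate: Round mint silicone plate stuck fast to the tray floor by suction, 140 mm across the rim, 18 mm high, with a low divider. Origin: centre of its underside on the tray floor; axes parallel to the tray's. It sits at the left or right end of the tray, 216 to 244 mm from the coaster along the tray
- coaster: Round cork coaster fixed to the tray floor at the other end from the plate, 84 mm across, 4 mm thick. Origin: centre of its underside on the tray floor; axes parallel to the tray's
- long_spoon: Long orange spoon, 150 mm: handle 14 wide, 14 high, from x = -75 to +31 mm, then a bowl 44 long, 28 wide, 9 high. Flat underside. Origin: mid-length, on the underside; x points to the bowl. About 30 g. All loose things start on a grey placemat 3 mm thick on the half of the table without the tray; spoons and the container's long side start roughly along world x
- container: Closed snap-lid snack container, grey body and white flat lid with a latch at each short end, does not open: 76 (x) by 58 (y) mm, 40 mm high with the lid. Origin: centre of its underside. About 150 g
- short_spoon: Short stubby orange training spoon, lying, 95 mm long: handle 16 mm wide and 14 mm high from x = -47 to +15 mm, then a bowl 32 mm long, 26 mm wide and 9 mm high. Flat underside. Origin: mid-length, on the underside; x points along it to the bowl. About 22 g
- tumbler: Clear glass tumbler standing upright and empty, 58 mm across, 74 mm tall, straight sides, wall 4 mm. Origin: centre of its underside. About 160 g
- jar: Small closed amber glass food jar with a steel lid, standing on the placemat among the things, 54 mm across, 60 mm tall; stays where it is. Origin: centre of its underside
- teether: Pale wooden teething ring lying flat on the placemat among the things, 60 mm outside, 34 mm hole, 12 mm thick; stays where it is. Origin: centre of its underside
There are look-alikes about, which are no part of the job. Leave any purple or turquoise look-alike of the tumbler alone.

How it is judged:
By the outcome, as a careful person would: the job done as asked, in the order asked, and still so for the second after the job is handed in, with the robot touching nothing.
It also fails if it takes over 99 s, if anything falls off the work surface, if the arm or the gripper's body presses on something with over 40 N, if the wrist force passes 120 N, or if a joint passes its speed limit or range.

## Working session

There is one attempt and no reset: what is moved stays moved. The work goes in short steps, Python scripts to look and compute and a tool call to move; the robot and the scene stay as the last step left them, time stands still between calls to the robot, and variables do not carry over. Pictures are saved under pics/ and viewed, at most 14 in all, crops included, and the job is handed in when it is done.

Besides the shell and the picture viewer there is one more tool, called after ">>>" as name(argument=value, ...) on one line, values as JSON. move_arm: Moves the arm, as the interface text tells. Shifts and turns lie within -1 to 1; 1 stands for 1000 mm of shift or 2 pi rad of turn. Its arguments: {"type":"object","properties":{"moves":{"type":"array"},"force":{"type":"number"}},"required":["moves"]}

```bash
mkdir -p pics; ls; cat > h.py <<'E'
import numpy as np, cv2
from workcell import bot
def K(p):
    f=210/np.tan(np.radians(p["vertical_fov"])/2)
    return np.array([[f,0,p["cx"]],[0,f,p["cy"]],[0,0,1.]])
def snap(cam,name):
    p=bot.camera_params(cam); im=bot.grab_frame(cam)
    cv2.imwrite(f"pics/{name}.png",im[:,:,::-1])
    np.save(f"pics/{name}.npy",dict(p=p,im=im),allow_pickle=True)
    return p,im
def load(name):
    d=np.load(f"pics/{name}.npy",allow_pickle=True).item(); return d["p"],d["im"]
def px2w(p,uv,z):
    uv=np.array(uv,float).reshape(-1,1,2)
    n=cv2.undistortPoints(uv,K(p),np.array(p["D"],float)).reshape(-1,2)
    R=np.array(p["R"]);t=np.array(p["t"]); c=-R.T@t
    d=np.c_[n,np.ones(len(n))]@R
    return c+d*((np.asarray(z)-c[2])/d[:,2])[:,None]
def w2px(p,X):
    return cv2.projectPoints(np.array(X,float).reshape(-1,1,3),cv2.Rodrigues(np.array(p["R"]))[0],np.array(p["t"],float),K(p),np.array(p["D"],float))[0].reshape(-1,2)
E
python3 - <<'E'
from h import *
np.set_printoptions(precision=4,suppress=True)
print(bot.observe())
for c in("top","scene"):
    p,im=snap(c,c+"0"); print(c,p)
E
```

```text
pics
{'clock': 0.0, 'qpos': array([ 1.1688,  0.522 , -0.0363,  1.6   ,  0.0212,  1.0211, -0.1128]), 'qd': array([ 0.0014,  0.001 , -0.0011,  0.0012, -0.001 , -0.0001, -0.0005]), 'joint_efforts': array([  0.0023, -92.7103,   1.9811, -36.9925,   0.018 ,   0.0083,
         0.    ]), 'position': array([ 0.2035, -0.5906,  0.2307]), 'tool_rot': array([-3.1405,  0.0001,  0.3318]), 'force': array([-0.5286,  0.6843, -0.384 ]), 'moment': array([ 0.0011, -0.0137, -0.0522]), 'finger_force': 0.0, 'grip_width': 0.08558281579136849}
top {'vertical_fov': 44.98317968366692, 'cx': 270.6298342231074, 'cy': 224.41808261528433, 'D': array([-0.0261,  0.    ,  0.    ,  0.    ,  0.    ]), 'R': array([[-0.0215, -0.9997, -0.0124],
       [-0.9865,  0.0232, -0.1624],
       [ 0.1626,  0.0087, -0.9867]]), 't': array([-0.0531,  0.4202,  1.3713])}
scene {'vertical_fov': 47.709303232565276, 'cx': 276.8563957737982, 'cy': 213.53709469234084, 'D': array([-0.0269,  0.    ,  0.    ,  0.    ,  0.    ]), 'R': array([[ 0.7417,  0.6706,  0.0112],
       [ 0.5662, -0.6171, -0.5465],
       [-0.3596,  0.4116, -0.8374]]), 't': array([-0.2676, -0.2718,  1.4298])}
```

View pics/top0.png

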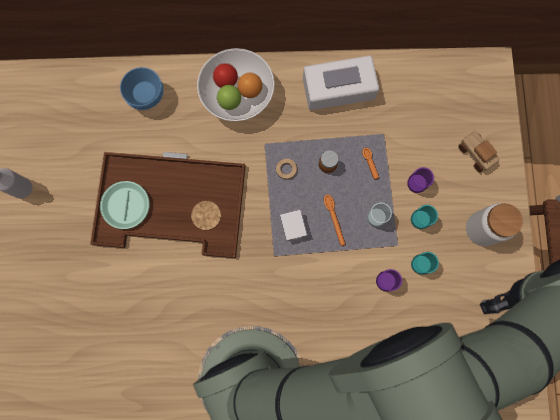

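View pics/scene0.png

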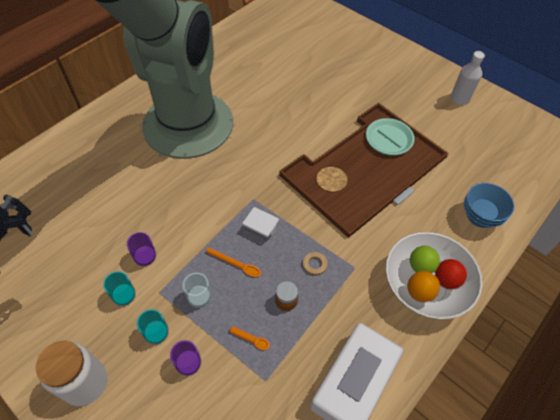

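Top view: the tray is on the left, with the plate at (125,205), coaster at (206,215) and back edge up (lever at 175,156). The long spoon runs (328,200)→(342,244). The short spoon runs (368,152)→(377,178), the container is at (293,225), and the clear tumbler is at (380,214).
Candidates for the tumbler: clear (380,214), purple (420,180) and (389,281), turquoise (425,217) and (425,263). I choose the clear one. For the long spoon: (335,220), against the short one at (371,163).

```bash
cat > a.py <<'E'
from h import *
np.set_printoptions(precision=4,suppress=True)
p,im=load("top0")
hsv=cv2.cvtColor(im,cv2.COLOR_RGB2HSV)
def blobs(lo,hi,roi,n=2):
    m=cv2.inRange(hsv,lo,hi); k=np.zeros_like(m); x0,y0,x1,y1=roi; k[y0:y1,x0:x1]=m[y0:y1,x0:x1]
    cs,_=cv2.findContours(k,cv2.RETR_EXTERNAL,cv2.CHAIN_APPROX_NONE)
    return sorted(cs,key=cv2.contourArea,reverse=True)[:n]
for c in blobs((3,150,120),(20,255,255),(266,130,398,255)):
    w=px2w(p,c[:,0,:],0.012)[:,:2].astype(np.float32); print("spoon",cv2.minAreaRect(w))
c=blobs((65,30,90),(95,255,255),(90,150,250,260),1)[0]
w=px2w(p,c[:,0,:],0.026)[:,:2].astype(np.float32); print("plate",cv2.minEnclosingCircle(w),cv2.fitEllipse(w))
c=blobs((8,70,110),(22,190,255),(185,190,230,240),1)[0]
w=px2w(p,c[:,0,:],0.014)[:,:2].astype(np.float32); print("coaster",cv2.minEnclosingCircle(w),cv2.fitEllipse(w))
c=blobs((0,0,190),(180,40,255),(270,200,315,250),1)[0]
w=px2w(p,c[:,0,:],0.043)[:,:2].astype(np.float32); print("cont",cv2.minAreaRect(w))
print("tray corners",px2w(p,[[105,153],[245,163],[236,258],[92,245]],0.022))
print("tumbler base-ish, jar, teether",px2w(p,[[379,205],[329,157],[287,169]],[0.077,.063,.015]))
cv2.imwrite("pics/crop0.png",cv2.resize(im[125:265,265:445],None,fx=4,fy=4,interpolation=cv2.INTER_CUBIC)[:,:,::-1])
E
python3 a.py
```

```text
spoon ((0.43217459321022034, -0.24306774139404297), (0.14904986321926117, 0.02614302560687065), 15.924713134765625)
spoon ((0.5956470370292664, -0.3538770377635956), (0.09443503618240356, 0.023725632578134537), 20.90703010559082)
plate ((0.4874460995197296, 0.3496248722076416), 0.06956402957439423) ((0.4870281517505646, 0.34903979301452637), (0.13412567973136902, 0.135839581489563), 173.02674865722656)
coaster ((0.4545546770095825, 0.12011723965406418), 0.0430988147854805) ((0.4540824890136719, 0.12108618021011353), (0.08224496990442276, 0.08242926001548767), 22.917362213134766)
cont ((0.4158661961555481, -0.1240193247795105), (0.07157612591981888, 0.0559857003390789), 12.898584365844727)
tray corners [[0.6408 0.4105 0.022 ]
 [0.6003 0.0069 0.022 ]
 [0.329  0.0354 0.022 ]
 [0.3743 0.4385 0.022 ]]
tumbler base-ish, jar, teether [[ 0.458  -0.3564  0.077 ]
 [ 0.5997 -0.2286  0.063 ]
 [ 0.5815 -0.1126  0.015 ]]
```

View pics/crop0.png

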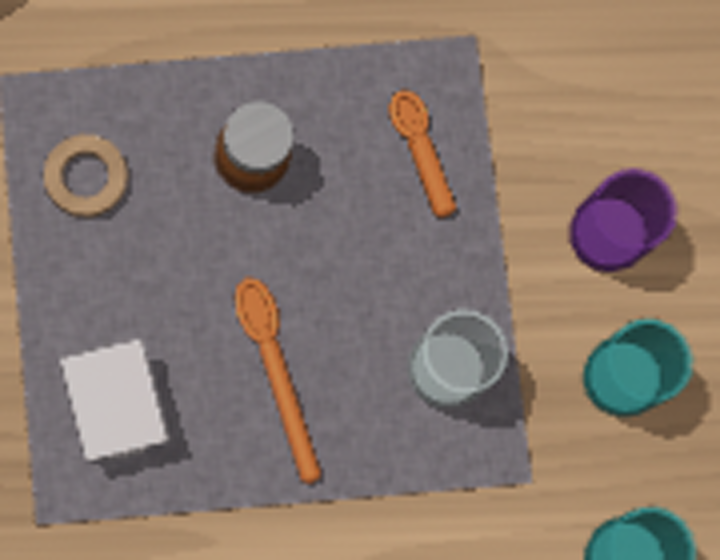

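```bash
cat >> h.py <<'E'
from scipy.spatial.transform import Rotation as Ro
def go(pos,yawdeg):
    """tool-axis shift (m) and turn (2pi units) from here to pos, tool down at yaw"""
    s=bot.observe(); R0=Ro.from_euler("xyz",s["tool_rot"]); R1=Ro.from_euler("xyz",[np.pi,0,np.radians(yawdeg)])
    a=(R0.inv()*R1).as_rotvec()/(2*np.pi); b=(R0.inv()*Ro.from_euler("xyz",[np.pi,0,np.radians(yawdeg+180)])).as_rotvec()/(2*np.pi)
    print("at",s["position"].round(4),"yaw",np.degrees(s["tool_rot"][2]).round(2),"w",round(s["grip_width"],4),"q7",s["qpos"][6].round(2),"t",round(s["clock"],2))
    print("shift",R0.inv().apply(np.array(pos)-s["position"]).round(4),"turn",a.round(4),"alt",b.round(4))
E
python3 - <<'E'
from h import *
p,_=load("top0")
print("tumbler rim/base",px2w(p,[[381.5,213]],.077),px2w(p,[[376.5,217]],.003))
go((0.43,-0.245,0.25),15.9)
E
```

```text
tumbler rim/base [[ 0.4359397  -0.36187257  0.077     ]] [[ 0.43827296 -0.36285433  0.003     ]]
at [ 0.2034 -0.5906  0.2308] yaw 19.0 w 0.0853 q7 -0.11 t 0.1
shift [ 0.3268 -0.253  -0.019 ] turn [-0.0002  0.      0.0086] alt [-0.000e+00 -3.000e-04 -4.914e-01]
```

>>> move_arm(moves=[[[1,0.327,-0.253,-0.019,0,0,0.0086],[1,0.327,-0.253,-0.019,0,0,0.0086],[1,0.327,-0.253,-0.019,0,0,0.0086],[1,0.327,-0.253,-0.019,0,0,0.0086],[1,0.327,-0.253,-0.019,0,0,0.0086]]])

```text
clock: 0.6
position: [0.3411, -0.3802, 0.2428]
tool_rot: [-3.141, 0.0, 0.278]
force: [2.1, -0.5, -0.5]
grip_width: 0.0856
finger_force: 0.0
```

```bash
python3 - <<'E'
from h import *
go((0.43,-0.245,0.25),15.9)
E
```

```text
at [ 0.3411 -0.3802  0.2428] yaw 15.91 w 0.0856 q7 -0.61 t 0.6
shift [ 0.1225 -0.1057 -0.0072] turn [-0.  0.  0.] alt [-0.  -0.  -0.5]
```

>>> move_arm(moves=[[[0.4,0.122,-0.106,0,0,0,0],[0.4,0.122,-0.106,0,0,0,0],[0.4,0.122,-0.106,0,0,0,0],[0.4,0.122,-0.106,0,0,0,0],[0.4,0.122,-0.106,0,0,0,0]]])

```text
clock: 1.1
position: [0.4298, -0.2448, 0.2426]
tool_rot: [-3.141, -0.0, 0.281]
force: [-0.7, -0.6, -0.4]
grip_width: 0.034
finger_force: 0.0
```

```bash
python3 - <<'E'
from h import *
p,im=snap("wrist","w1"); print(p)
go((0.43,-0.245,0.25),15.9)
E
```

```text
{'vertical_fov': 58.202606850982995, 'cx': 278.06112564299195, 'cy': 208.62421375543641, 'D': array([-0.08952346,  0.        ,  0.        ,  0.        ,  0.        ]), 'R': array([[ 2.77432189e-01, -9.60745098e-01, -4.87146809e-04],
       [-9.18715825e-01, -2.65443756e-01,  2.92405277e-01],
       [-2.81056246e-01, -8.06750866e-02, -9.56294367e-01]]), 't': array([-0.35499181,  0.28900511,  0.49213952])}
at [ 0.4288 -0.2464  0.2426] yaw 15.99 w 0.0338 q7 -0.95 t 1.15
shift [ 0.0015 -0.0011 -0.0074] turn [-0.      0.0001  0.0003] alt [-1.000e-04 -0.000e+00 -4.997e-01]
```

View pics/w1.png

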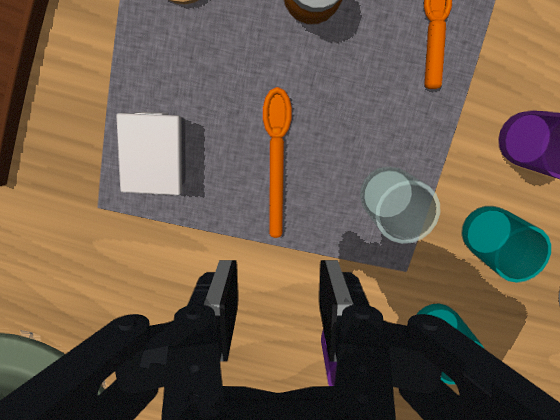

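The wrist view shows the long spoon centred at (277,160) with its bowl on top. The container is at (151,154), the clear tumbler at (388,193)–(407,212) and the short spoon at (436,45), so the choices are confirmed.

```bash
cat >> h.py <<'E'
def blobs(im,lo,hi,n=2,roi=None):
    m=cv2.inRange(cv2.cvtColor(im,cv2.COLOR_RGB2HSV),lo,hi); k=m
    if roi: x0,y0,x1,y1=roi; k=np.zeros_like(m); k[y0:y1,x0:x1]=m[y0:y1,x0:x1]
    cs,_=cv2.findContours(k,cv2.RETR_EXTERNAL,cv2.CHAIN_APPROX_NONE)
    return sorted(cs,key=cv2.contourArea,reverse=True)[:n]
def rect(p,c,z): return cv2.minAreaRect(px2w(p,c[:,0,:],z)[:,:2].astype(np.float32))
E
python3 - <<'E'
from h import *
p,im=load("w1")
for c in blobs(im,(3,170,120),(20,255,255)): print("spoon",rect(p,c,.012),c[:,0].min(0),c[:,0].max(0))
c=blobs(im,(0,0,170),(180,45,255),1,(100,100,215,210))[0]; print("cont",rect(p,c,.043),c[:,0].min(0),c[:,0].max(0))
print("tumb",px2w(p,[[407.5,212]],.077),px2w(p,[[388,193.5]],.005))
print(w2px(p,[[.43,-.246,.2426],[.43,-.246,.003]]))
E
```

```text
spoon ((0.4349857568740845, -0.24225467443466187), (0.15257136523723602, 0.027013855054974556), 15.54257583618164) [263  87] [291 237]
spoon ((0.5900994539260864, -0.35534465312957764), (0.07927317917346954, 0.025911156088113785), 19.98576545715332) [424   0] [451  87]
cont ((0.4190979301929474, -0.12354683130979538), (0.07453064620494843, 0.056401461362838745), 12.619430541992188) [117 113] [178 194]
tumb [[ 0.43975695 -0.35947804  0.077     ]] [[ 0.4384044  -0.36318254  0.005     ]]
[[279.31156599 279.97726332]
 [278.68811723 169.9226255 ]]
```

>>> move_arm(moves=[[[0.4,0.001,-0.003,0.23,0,0,0.001],[0.4,0.001,-0.003,0.23,0,0,0.001],[0.4,0.001,-0.003,0.23,0,0,0.001],[0.4,0.001,-0.003,0.23,0,0,0.001],[0.4,0.001,-0.003,0.236,0,0,0.001]]])

```text
clock: 1.65
position: [0.427, -0.2447, 0.004]
tool_rot: [-3.141, 0.002, 0.269]
force: [0.7, -0.3, 0.6]
grip_width: 0.0344
finger_force: 0.0
```

```bash
python3 - <<'E'
from h import *
go((0.429,-0.2435,0.006),15.6); print(bot.observe()["force"])
E
```

```text
at [ 0.427  -0.2447  0.004 ] yaw 15.43 w 0.0344 q7 -1.06 t 1.65
shift [ 0.0023 -0.0006 -0.002 ] turn [-0.0001  0.0003 -0.0005] alt [5.000e-04 2.000e-04 4.995e-01]
[ 0.7228431  -0.26665323  0.62328077]
```

>>> move_arm(moves=[[[0.4,0.002,0,-0.002,0,0,0],[0,0.002,0,-0.002,0,0,0],[0,0.002,0,-0.002,0,0,0],[0,0.002,0,-0.002,0,0,0],[0,0.002,0,-0.002,0,0,0]]], force=30)

```text
clock: 2.15
position: [0.4307, -0.2435, 0.009]
tool_rot: [3.141, -0.0, 0.271]
force: [-0.6, 1.1, -1.0]
grip_width: 0.0127
finger_force: 32.1
```

>>> move_arm(moves=[[[0,0,0,-0.05,0,0,0],[0,0,0,-0.1,0,0,0],[0,0,0,-0.14,0,0,0],[0,0,0,-0.14,0,0,0]]])

```text
clock: 2.55
position: [0.4328, -0.2443, 0.1537]
tool_rot: [3.136, -0.006, 0.271]
force: [-0.1, -0.6, -0.8]
grip_width: 0.0129
finger_force: 32.2
```

```bash
python3 - <<'E'
from h import *
go((0.46,0.15,0.20),84.3)
E
```

```text
at [ 0.4328 -0.2443  0.1537] yaw 15.52 w 0.0129 q7 -1.01 t 2.55
shift [ 0.132  -0.3724 -0.0475] turn [ 0.0013 -0.0003 -0.1911] alt [-3.000e-04 -1.400e-03  3.089e-01]
```

>>> move_arm(moves=[[[0,0.132,-0.372,-0.09,0,0,-0.191],[0,0.132,-0.372,-0.09,0,0,-0.191],[0,0.132,-0.372,-0.09,0,0,-0.191],[0,0.132,-0.372,-0.09,0,0,-0.191],[0,0.132,-0.372,-0.09,0,0,-0.191]]])

```text
clock: 3.05
position: [0.4474, 0.0018, 0.2048]
tool_rot: [3.141, 0.0, 1.027]
force: [0.8, -0.4, -0.5]
grip_width: 0.0131
finger_force: 32.2
```

```bash
python3 - <<'E'
from h import *
go((0.49,0.22,0.26),84.3)
E
```

```text
at [0.4474 0.0018 0.2048] yaw 58.86 w 0.0131 q7 -0.86 t 3.05
shift [ 0.2088 -0.0763 -0.0553] turn [ 0.0001  0.     -0.0707] alt [ 1.000e-04 -1.000e-04  4.293e-01]
```

>>> move_arm(moves=[[[0,0.21,-0.076,-0.055,0,0,-0.071],[0,0.21,-0.076,-0.055,0,0,-0.071],[0,0.21,-0.076,-0.055,0,0,-0.071],[0,0.21,-0.076,-0.055,0,0,-0.071],[0,0.21,-0.076,-0.055,0,0,-0.071]]])

```text
clock: 3.55
position: [0.4926, 0.2225, 0.26]
tool_rot: [3.141, -0.002, 1.47]
force: [-0.6, -0.8, -1.2]
grip_width: 0.0128
finger_force: 32.2
```

>>> move_arm(moves=[[[0,0,0,0,0,0,0],[0,0,0,0,0,0,0]]])

```text
clock: 3.75
position: [0.4923, 0.2189, 0.2588]
tool_rot: [-3.141, 0.0, 1.468]
force: [-0.1, 0.5, 0.2]
grip_width: 0.0129
finger_force: 32.2
```

```bash
python3 - <<'E'
from h import *
p,im=snap("wrist","w2"); go((0.49,0.22,0.26),84.3)
E
```

```text
at [0.4924 0.2181 0.2588] yaw 84.06 w 0.0127 q7 -0.87 t 3.8
shift [ 0.0016 -0.0026 -0.0012] turn [-0.0001  0.0001 -0.0007] alt [2.000e-04 2.000e-04 4.993e-01]
```

View pics/w2.png

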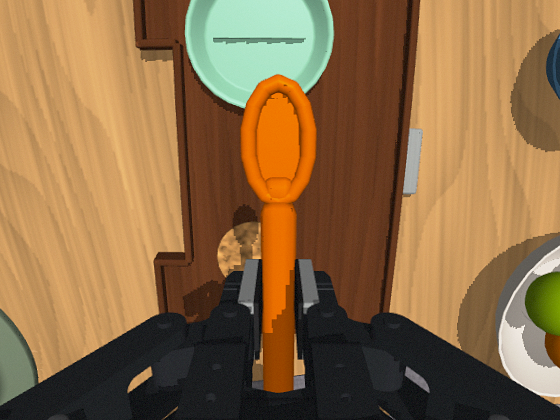

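The spoon is held straight along the tool's x axis. The plate is at (260,35) and the back rim runs from (416,0) to (390,310). I'll measure the tray frame next.

```bash
python3 - <<'E'
from h import *
p,im=load("w2"); g=im.sum(2).astype(int)
pts=[]
for v in list(range(5,120,5))+list(range(205,290,5)):
    r=g[v]; 
    us=[u for u in range(365,440) if r[u+2:u+8].mean()-r[u-6:u-1].mean()>150]
    if us: pts.append((max(us,key=lambda u:r[u+2:u+8].mean()-r[u-6:u-1].mean()),v))
print(pts[::6])
w=px2w(p,pts,.022)[:,:2].astype(np.float32)
vx,vy,x0,y0=cv2.fitLine(w,cv2.DIST_HUBER,0,.001,.001).ravel(); vx,vy=(vx,vy) if vy>0 else (-vx,-vy)
n=np.array([vy,-vx]); print("tray yaw",np.degrees(np.arctan2(-vx,vy)),"back outer pt",x0,y0)
pl,co=np.array([.487,.349]),np.array([.4543,.1205])
c=blobs(im,(65,30,90),(95,255,255),1)[0]; w=px2w(p,c[c[:,0,1]>2][:,0],.026)[:,:2].astype(np.float32)
# circle fit using only visible lower arc
m=np.array([c_[0] for c_ in c if c_[0][1]>8 and (c_[0][1]<70 or abs(c_[0][0]-279)>40)]); w=px2w(p,m,.027)[:,:2]
A=np.c_[2*w,np.ones(len(w))]; s=np.linalg.lstsq(A,(w**2).sum(1),rcond=None)[0]; print("plate",s[:2],np.sqrt(s[2]+s[0]**2+s[1]**2))
for q in(pl,s[:2],co): print("dist to back outer edge",(np.array([x0,y0])-q)@n)
E
```

```text
[(418, 5), (418, 35), (416, 65), (410, 95), (399, 210), (396, 240), (392, 270)]
tray yaw -7.092056 back outer pt 0.62509817 0.22766164
plate [0.48824215 0.34897001] 0.06852350706275864
dist to back outer edge 0.15202249811423385
dist to back outer edge 0.15078614857151265
dist to back outer edge 0.1562608141025659
```

```bash
python3 - <<'E'
from h import *
def ang(p,pts,z):
    w=px2w(p,pts,z)[:,:2].astype(np.float32); vx,vy,x0,y0=cv2.fitLine(w,cv2.DIST_HUBER,0,.001,.001).ravel()
    r=np.abs((w-[x0,y0])@[vy,-vx]).max()
    return np.degrees(np.arctan(-vx/vy)),x0,y0,r,len(pts)
p,im=load("top0"); g=cv2.GaussianBlur(im,(0,0),.8).sum(2).astype(float)
# back edge: per column strongest light->dark going down
pts=[]
for u in list(range(110,160))+list(range(190,240)):
    col=g[145:172,u]; d=col[:-2]-col[2:]; k=int(d.argmax()); 
    if 0<k<len(d)-1: a,b,c=d[k-1:k+2]; pts.append((u,145+k+1+.5*(a-c)/(a-2*b+c)))
print("top back",ang(p,pts,.022))
# short sides
for nm,r,sg in(("left",(88,112),1),("right",(228,252),-1)):
    pts=[]
    for v in range(168,235):
        row=g[v,r[0]:r[1]]; d=(row[:-2]-row[2:])*sg; k=int(d.argmax())
        pts.append((r[0]+k+1,v))
    w=px2w(p,pts,.022)[:,:2].astype(np.float32); vx,vy,x0,y0=cv2.fitLine(w,cv2.DIST_HUBER,0,.001,.001).ravel(); print(nm,np.degrees(np.arctan(vy/vx)),x0,y0)
p,im=load("w2"); g=cv2.GaussianBlur(im,(0,0),.8).sum(2).astype(float)
pts=[]
for v in list(range(5,115))+list(range(205,300)):
    row=g[v,370:430]; d=row[2:]-row[:-2]; pts.append((370+int(d.argmax())+1,v))
print("w2 back",ang(p,pts,.022)); print(pts[::15])
pts=[(u,v) for v in range(70,250,3) for u in [160+int(np.argmax(g[v,160:200][:-2]-g[v,160:200][2:]))+1]]
print("w2 child",ang(p,pts,.022))
E
```

```text
top back (np.float32(-6.5102534), np.float32(0.6208626), np.float32(0.20171128), np.float32(0.0010391091), 100)
left -6.5825095 0.50023055 0.43016922
right -6.414341 0.48360133 0.008668709
w2 back (np.float32(-6.4972215), np.float32(0.62483263), np.float32(0.22012328), np.float32(0.00063620135), 205)
[(419, 5), (418, 20), (417, 35), (416, 50), (415, 65), (413, 80), (412, 95), (411, 110), (400, 215), (398, 230), (397, 245), (395, 260), (393, 275), (391, 290)]
w2 child (np.float32(-6.498622), np.float32(0.39217305), np.float32(0.23876257), np.float32(0.0005388111), 60)
```

```bash
python3 - <<'E'
from h import *
p,im=load("w2")
c=blobs(im,(3,170,120),(20,255,255),1)[0]; print(c[:,0].min(0),c[:,0].max(0))
e=c[c[:,0,1].argmin(),0]; w=px2w(p,[e],.258)[0]; print(e,w, np.linalg.norm(w[:2]-[.4924,.2181]))
y=np.array([.1132,.9936]); P=np.array([.5866,.3378])-.004*y; print(P)
go((*P,.06),83.5)
E
```

```text
[240  75] [316 392]
[274  75] [0.50011738 0.29953124 0.258     ] 0.08179611949426592
[0.5861472 0.3338256]
at [0.4924 0.2181 0.2588] yaw 84.06 w 0.0127 q7 -0.87 t 3.8
shift [0.125  0.0814 0.1986] turn [-0.0001  0.0001  0.0016] alt [-2.000e-04 -2.000e-04 -4.984e-01]
```

>>> move_arm(moves=[[[0,0.124,0.081,0.03,0,0,0.0016],[0,0.124,0.081,0.03,0,0,0.0016],[0,0.124,0.081,0.03,0,0,0.0016],[0,0.124,0.081,0.03,0,0,0.0016],[0,0.124,0.081,0.08,0,0,0.0016]]])

```text
clock: 4.3
position: [0.5885, 0.3353, 0.1826]
tool_rot: [3.136, -0.005, 1.457]
force: [1.6, 0.5, -0.6]
grip_width: 0.0131
finger_force: 32.2
```

>>> move_arm(moves=[[[0,0,0,0.05,0,0,0],[0,0,0,0.1,0,0,0],[0,0,0,0.13,0,0,0],[0,0,0,0.13,0,0,0],[0,0,0,0.13,0,0,0]]])

```text
clock: 4.8
position: [0.5864, 0.3332, 0.0502]
tool_rot: [3.142, 0.0, 1.457]
force: [-0.5, 0.6, 1.2]
grip_width: 0.0131
finger_force: 32.2
```

```bash
python3 - <<'E'
from h import *
P=np.array([.5866,.3378])-.005*np.array([.1132,.9936])
go((*P,.0165),83.5)
E
```

```text
at [0.5864 0.3332 0.0502] yaw 83.45 w 0.0131 q7 -1.07 t 4.8
shift [-0.0004 -0.0003  0.0337] turn [ 0.      0.     -0.0001] alt [ 0.     -0.      0.4999]
```

>>> move_arm(moves=[[[0,0,0,0.02,0,0,0],[0,0,0,0.03,0,0,0],[0,0,0,0.0335,0,0,0],[0,0,0,0.0335,0,0,0],[0,0,0,0.0335,0,0,0]]])

```text
clock: 5.3
position: [0.5864, 0.3341, 0.0169]
tool_rot: [3.141, -0.001, 1.457]
force: [0.4, 0.3, 0.1]
grip_width: 0.013
finger_force: 32.2
```

>>> move_arm(moves=[[[0.27,0,0,0,0,0,0],[0.27,0,0,0,0,0,0],[0.27,0,0,0,0,0,0],[0.27,0,0,-0.02,0,0,0],[0.27,0,0,-0.06,0,0,0]]])

```text
clock: 5.8
position: [0.5846, 0.3332, 0.0752]
tool_rot: [-3.138, 0.002, 1.458]
force: [-0.3, 0.6, 1.2]
grip_width: 0.0232
finger_force: 0.0
```

>>> move_arm(moves=[[[0.6,-0.05,0,-0.05,0,0,0],[0.9,-0.1,0,-0.1,0,0,0],[1,-0.13,0.02,-0.14,0,0,0],[1,-0.13,0.04,-0.14,0,0,0],[1,-0.13,0.05,-0.14,0,0,0]]])

```text
clock: 6.3
position: [0.6248, 0.1948, 0.2219]
tool_rot: [3.134, -0.001, 1.452]
force: [0.0, -0.2, -0.5]
grip_width: 0.085
finger_force: 0.0
```

```bash
python3 - <<'E'
from h import *
p,im=snap("wrist","w3"); c=blobs(im,(3,170,120),(20,255,255),1,(100,0,460,400))[0]; print(rect(p,c,.019),c[:,0].min(0),c[:,0].max(0))
go((0.4175,-0.1235,0.20),12.7)
E
```

```text
((0.5843366384506226, 0.30814993381500244), (0.0901067703962326, 0.014594669453799725), 83.33203887939453) [204   0] [223 108]
at [0.6245 0.1963 0.2194] yaw 83.24 w 0.0854 q7 -0.79 t 6.35
shift [-0.342  -0.1681  0.0182] turn [ 0.0006 -0.0007  0.196 ] alt [ 0.0007  0.0007 -0.304 ]
```

View pics/w3.png

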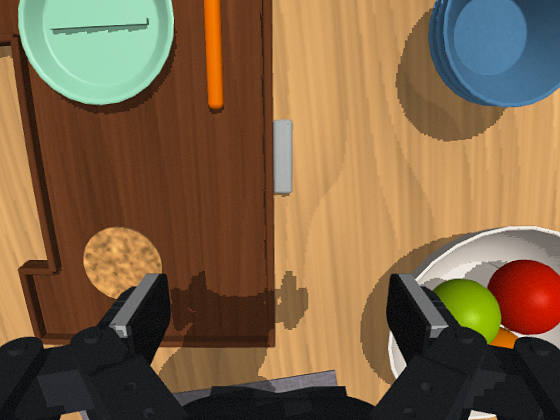

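The spoon lies behind the plate, parallel to the rim, with its handle end at (216,107). The coaster at (122,262) is fully visible, so I'll measure it and head for the container.

>>> move_arm(moves=[[[1,-0.342,-0.168,0.018,0,0,0.196],[1,-0.342,-0.168,0.018,0,0,0.196],[1,-0.342,-0.168,0.018,0,0,0.196],[1,-0.342,-0.168,0.018,0,0,0.196],[1,-0.342,-0.168,0.018,0,0,0.196]]])

```text
clock: 6.85
position: [0.4844, -0.0116, 0.2041]
tool_rot: [-3.141, -0.0, 0.703]
force: [1.5, 0.2, 0.1]
grip_width: 0.0854
finger_force: 0.0
```

```bash
python3 - <<'E'
from h import *
p,im=load("w3")
def circ(w):
    A=np.c_[2*w,np.ones(len(w))]; s=np.linalg.lstsq(A,(w**2).sum(1),rcond=None)[0]; return s[:2],np.sqrt(s[2]+s[0]**2+s[1]**2)
c=blobs(im,(8,60,100),(25,200,255),1,(75,215,170,300))[0][:,0]; c=c[(c[:,1]<280)|(c[:,0]<110)]; print("coaster",circ(px2w(p,c,.014)[:,:2]),c.min(0),c.max(0))
c=blobs(im,(65,30,90),(95,255,255),1,(0,0,190,120))[0][:,0]; c=c[c[:,1]>25]; print("plate",circ(px2w(p,c,.027)[:,:2]))
go((0.4175,-0.1235,0.20),12.7)
E
```

```text
coaster (array([0.4543221 , 0.12559474]), np.float64(0.05133398495202837)) [ 75 215] [167 299]
plate (array([0.48788373, 0.34934517]), np.float64(0.06881437402206032))
at [ 0.4844 -0.0116  0.2041] yaw 40.25 w 0.0854 q7 -1.14 t 6.85
shift [-0.1234  0.0422  0.0041] turn [-0.0001  0.      0.0765] alt [-0.000e+00 -1.000e-04 -4.235e-01]
```

>>> move_arm(moves=[[[1,-0.123,0.042,0.004,0,0,0.0765],[1,-0.123,0.042,0.004,0,0,0.0765],[1,-0.123,0.042,0.004,0,0,0.0765],[1,-0.123,0.042,0.004,0,0,0.0765],[1,-0.123,0.042,0.004,0,0,0.0765]]])

```text
clock: 7.35
position: [0.42, -0.1223, 0.2003]
tool_rot: [-3.141, -0.0, 0.227]
force: [0.4, -0.1, -0.3]
grip_width: 0.0854
finger_force: 0.0
```

```bash
python3 - <<'E'
from h import *
p,im=snap("wrist","w4"); c=blobs(im,(0,0,170),(180,45,255),1,(150,0,420,240))[0]; print(rect(p,c,.043),c[:,0].min(0),c[:,0].max(0))
go((0.4175,-0.1235,0.03),12.7)
p,im=load("w3"); 
m=cv2.inRange(im,(150,100,40),(255,220,170)); k=np.zeros_like(m);k[215:305,75:168]=m[215:305,75:168]
k=cv2.morphologyEx(k,cv2.MORPH_CLOSE,np.ones((5,5)))
c=max(cv2.findContours(k,0,1)[0],key=cv2.contourArea)[:,0]; print(c.min(0),c.max(0))
w=px2w(p,c[c[:,1]<270],.014)[:,:2]; A=np.c_[2*w,np.ones(len(w))]; s=np.linalg.lstsq(A,(w**2).sum(1),rcond=None)[0]; print(s[:2],np.sqrt(s[2]+s[0]**2+s[1]**2), px2w(p,[[122,263]],.014))
E
```

```text
((0.41836100816726685, -0.12366218864917755), (0.07297630608081818, 0.05626722425222397), 12.860764503479004) [244 147] [313 233]
at [ 0.4204 -0.1218  0.2002] yaw 13.17 w 0.0851 q7 -1.3 t 7.4
shift [-0.0032  0.001   0.1702] turn [-0.0001 -0.0001  0.0013] alt [ 1.000e-04 -1.000e-04 -4.987e-01]
[ 83 227] [161 298]
[0.45541097 0.12073715] 0.04127630956412009 [[0.45602132 0.12297682 0.014     ]]
```

>>> move_arm(moves=[[[1,-0.002,0.001,0.05,0,0,0.001],[1,-0.002,0.001,0.1,0,0,0.001],[1,-0.002,0.001,0.15,0,0,0.001],[1,-0.002,0.001,0.19,0,0,0.001],[1,-0.002,0.001,0.193,0,0,0.001]]])

```text
clock: 7.9
position: [0.4164, -0.1221, 0.0033]
tool_rot: [-3.138, 0.006, 0.225]
force: [0.3, -0.8, 0.9]
grip_width: 0.0856
finger_force: 0.0
```

>>> move_arm(moves=[[[0,0,0,0,0,0,0],[0,0,0,0,0,0,0],[0,0,0,0,0,0,0],[0,0,0,0,0,0,0],[0,0,0,0,0,0,0]]], force=45)

```text
clock: 8.4
position: [0.4196, -0.1245, 0.0091]
tool_rot: [3.14, -0.003, 0.221]
force: [-2.2, 2.7, 16.9]
grip_width: 0.0572
finger_force: 50.2
```

>>> move_arm(moves=[[[0,0,0,-0.03,0,0,0],[0,0,0,-0.07,0,0,0],[0,0,0,-0.11,0,0,0],[0,0,0,-0.15,0,0,0],[0,0,0,-0.15,0,0,0]]])

```text
clock: 8.9
position: [0.4206, -0.1252, 0.1627]
tool_rot: [3.137, -0.008, 0.22]
force: [-0.2, 0.9, -2.1]
grip_width: 0.0576
finger_force: 49.6
```

```bash
python3 - <<'E'
from h import *
c=np.array([.455,.1207]);q=np.array([.488,.349]); d=q-c;L=np.linalg.norm(d);u=d/L
T=c+u*(.042+(L-.112)/2); print("L",L,"ang",np.degrees(np.arctan2(u[1],u[0])),"T",T)
go((*T,.18),np.degrees(np.arctan2(u[1],u[0])))
E
```

```text
L 0.2306726901911017 ang 81.77505461758763 T [0.46949716 0.220994  ]
at [ 0.4206 -0.1252  0.1627] yaw 12.61 w 0.0576 q7 -1.34 t 8.9
shift [ 0.1234 -0.327  -0.0177] turn [ 0.0014 -0.0007 -0.1921] alt [-0.0008 -0.0015  0.3079]
```

>>> move_arm(moves=[[[0,0.123,-0.327,-0.018,0,0,-0.192],[0,0.123,-0.327,-0.018,0,0,-0.192],[0,0.123,-0.327,-0.018,0,0,-0.192],[0,0.123,-0.327,-0.018,0,0,-0.192],[0,0.123,-0.327,-0.018,0,0,-0.192]]])

```text
clock: 9.4
position: [0.453, 0.1246, 0.171]
tool_rot: [3.14, -0.001, 0.976]
force: [1.7, -0.3, -1.2]
grip_width: 0.0572
finger_force: 49.5
```

```bash
python3 - <<'E'
from h import *
go((.4695,.221,.18),82)
E
```

```text
at [0.453  0.1246 0.171 ] yaw 55.95 w 0.0572 q7 -1.26 t 9.4
shift [ 0.0891 -0.0403 -0.009 ] turn [ 0.0003 -0.0001 -0.0724] alt [-1.000e-04 -4.000e-04  4.276e-01]
```

>>> move_arm(moves=[[[0,0.089,-0.04,0.02,0,0,-0.072],[0,0.089,-0.04,0.05,0,0,-0.072],[0,0.089,-0.04,0.06,0,0,-0.072],[0,0.089,-0.04,0.06,0,0,-0.072],[0,0.089,-0.04,0.06,0,0,-0.072]]])

```text
clock: 9.9
position: [0.4702, 0.218, 0.1106]
tool_rot: [3.142, 0.001, 1.419]
force: [-0.6, 0.0, -1.4]
grip_width: 0.0571
finger_force: 49.3
```

```bash
python3 - <<'E'
from h import *
p,im=snap("wrist","w5"); go((.4695,.221,.1),82)
E
```

```text
at [0.4706 0.2178 0.111 ] yaw 81.24 w 0.0576 q7 -1.12 t 9.95
shift [ 0.003  -0.0016  0.011 ] turn [ 0.0002  0.     -0.0021] alt [ 1.000e-04 -3.000e-04  4.979e-01]
```

View pics/w5.png

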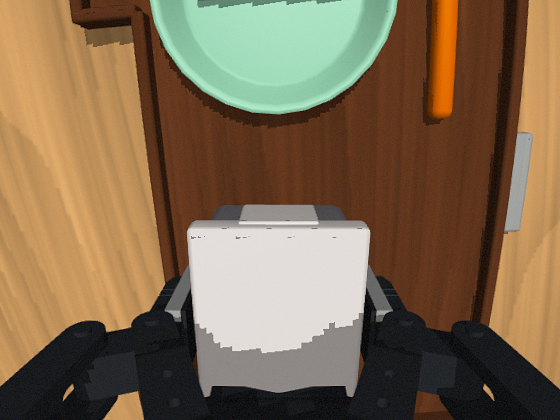

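The container is held level and square. Its lid's far edge is at row 222, with the latch out to row 206. The plate's near edge is at (277,112).

```bash
python3 - <<'E'
from h import *
p,im=load("w5")
w=px2w(p,[[190,228],[368,228],[190,222],[368,222],[279,207]],[.145,.145,.145,.145,.140]); T=np.array([.4706,.2178]); a=np.radians(81.24)
d=w[:,:2]-T; print(np.c_[d@[np.cos(a),np.sin(a)], d@[np.sin(a),-np.cos(a)]])
E
```

```text
[[ 0.03481436 -0.02659305]
 [ 0.03485175  0.02824747]
 [ 0.0367696  -0.02645626]
 [ 0.03680653  0.02810604]
 [ 0.04008112  0.00082978]]
```

>>> move_arm(moves=[[[0,0.004,-0.0015,0.03,0,0,-0.002],[0,0.004,-0.0015,0.06,0,0,-0.002],[0,0.004,-0.0015,0.08,0,0,-0.002],[0,0.004,-0.0015,0.085,0,0,-0.002],[0,0.004,-0.0015,0.085,0,0,-0.002]]])

```text
clock: 10.45
position: [0.4698, 0.2224, 0.0257]
tool_rot: [3.141, 0.0, 1.433]
force: [-0.3, -0.0, -0.2]
grip_width: 0.0573
finger_force: 49.4
```

```bash
python3 - <<'E'
from h import *
go((.4696,.222,.016),82)
E
```

```text
at [0.4698 0.2224 0.0257] yaw 82.1 w 0.0573 q7 -1.22 t 10.45
shift [-0.0004 -0.0001  0.0097] turn [0.0001 0.     0.0003] alt [-1.000e-04  2.000e-04 -4.997e-01]
```

>>> move_arm(moves=[[[0,0,0,0.006,0,0,0],[0,0,0,0.009,0,0,0],[0,0,0,0.0095,0,0,0],[0,0,0,0.0095,0,0,0]]])

```text
clock: 10.85
position: [0.4699, 0.2229, 0.0161]
tool_rot: [3.14, -0.0, 1.435]
force: [-0.7, -1.7, 5.4]
grip_width: 0.0573
finger_force: 50.4
```

```bash
python3 - <<'E'
from h import *
print(bot.observe()["force"]); go((.4696,.222,.016),82)
E
```

```text
[-0.69733362 -1.67178008  5.36575591]
at [0.4699 0.2229 0.0161] yaw 82.21 w 0.0573 q7 -1.23 t 10.85
shift [-0.001  -0.0001  0.0001] turn [ 0.0002 -0.      0.0006] alt [ 0.000e+00  3.000e-04 -4.994e-01]
```

>>> move_arm(moves=[[[0.9,0,0,0,0,0,0],[0.9,0,0,0,0,0,0],[0.9,0,0,-0.01,0,0,0],[0.9,0,0,-0.05,0,0,0],[0.9,0,0,-0.1,0,0,0]]])

```text
clock: 11.35
position: [0.4681, 0.2228, 0.1161]
tool_rot: [-3.139, 0.001, 1.436]
force: [1.7, -0.8, 0.2]
grip_width: 0.0773
finger_force: 0.0
```

>>> move_arm(moves=[[[0.5,0,0,-0.05,0,0,0],[0.4,-0.04,0,-0.1,0,0,0],[0.4,-0.07,0,-0.13,0,0,0],[0.4,-0.07,0,-0.13,0,0,0],[0.4,-0.07,0,-0.13,0,0,0]]])

```text
clock: 11.85
position: [0.4603, 0.1528, 0.2469]
tool_rot: [3.139, -0.0, 1.433]
force: [0.2, 0.5, -0.0]
grip_width: 0.0339
finger_force: 0.0
```

```bash
python3 - <<'E'
from h import *
p,im=snap("wrist","w6"); c=blobs(im,(0,0,170),(180,45,255),1,(180,100,400,300))[0]; print(rect(p,c,.05),c[:,0].min(0),c[:,0].max(0))
go((.57,-.36,.22),20.4)
E
```

```text
((0.4678955376148224, 0.20289750397205353), (0.03758304566144943, 0.05681945011019707), 82.10247039794922) [245 100] [309 143]
at [0.4599 0.1537 0.2458] yaw 82.22 w 0.0345 q7 -0.84 t 11.9
shift [-0.4941  0.1786  0.0258] turn [ 1.000e-04 -1.000e-04  1.717e-01] alt [ 1.000e-04  1.000e-04 -3.283e-01]
```

View pics/w6.png

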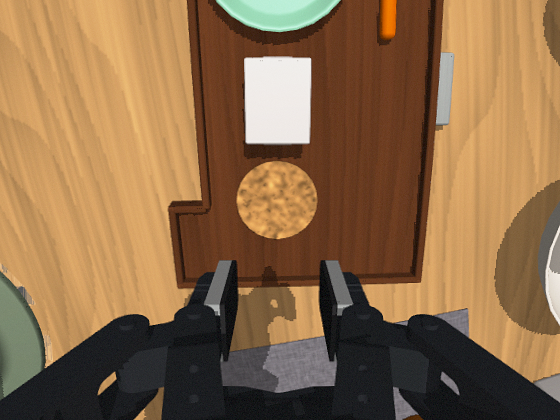

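The container sits squarely between the plate (bottom edge at row 31) and the coaster (277,200), touching neither. Its lid spans columns 245–311 and rows 57–143.

>>> move_arm(moves=[[[0.4,-0.494,0.179,0.026,0,0,0.172],[0.4,-0.494,0.179,0.026,0,0,0.172],[0.4,-0.494,0.179,0.026,0,0,0.172],[0.4,-0.494,0.179,0.026,0,0,0.172],[0.4,-0.494,0.179,0.026,0,0,0.172]]])

```text
clock: 12.4
position: [0.5126, -0.091, 0.2318]
tool_rot: [-3.14, 0.001, 0.681]
force: [1.5, -0.1, 0.2]
grip_width: 0.0342
finger_force: 0.0
```

```bash
python3 - <<'E'
from h import *
p,im=load("w6"); c=blobs(im,(0,0,170),(180,45,255),1,(180,50,400,300))[0]; print("lid",rect(p,c,.05))
m=cv2.inRange(im,(150,100,40),(255,220,170)); k=np.zeros_like(m);k[155:245,230:325]=m[155:245,230:325]; k=cv2.morphologyEx(k,cv2.MORPH_CLOSE,np.ones((5,5)))
c=max(cv2.findContours(k,0,1)[0],key=cv2.contourArea); w=px2w(p,c[:,0],.014)[:,:2].astype(np.float32); print("coaster",cv2.fitEllipse(w))
go((.57,-.36,.22),20.4)
E
```

```text
lid ((0.4703689515590668, 0.22061046957969666), (0.07345926761627197, 0.05693785473704338), 82.39448547363281)
coaster ((0.45568180084228516, 0.12099773436784744), (0.08228715509176254, 0.08257681876420975), 104.8973388671875)
at [ 0.5126 -0.091   0.2318] yaw 39.05 w 0.0342 q7 -1.01 t 12.4
shift [-0.1248  0.2451  0.0115] turn [-0.0002  0.0002  0.0518] alt [-3.000e-04 -3.000e-04 -4.482e-01]
```

>>> move_arm(moves=[[[0.4,-0.125,0.245,0.011,0,0,0.052],[0.4,-0.125,0.245,0.011,0,0,0.052],[0.4,-0.125,0.245,0.011,0,0,0.052],[0.4,-0.125,0.245,0.011,0,0,0.052],[0.4,-0.125,0.245,0.011,0,0,0.052]]])

```text
clock: 12.9
position: [0.5663, -0.3348, 0.2211]
tool_rot: [-3.14, 0.001, 0.361]
force: [0.3, 1.0, 0.4]
grip_width: 0.0344
finger_force: 0.0
```

>>> move_arm(moves=[[[0.4,0,0.026,0,0,0,0],[0.4,0,0.026,0,0,0,0],[0.4,0,0.026,0,0,0,0]]])

```text
clock: 13.2
position: [0.5751, -0.3573, 0.2209]
tool_rot: [-3.139, 0.001, 0.36]
force: [-0.1, 0.7, 0.5]
grip_width: 0.0342
finger_force: 0.0
```

```bash
python3 - <<'E'
from h import *
p,im=snap("wrist","w7"); c=blobs(im,(3,170,120),(20,255,255),1,(150,0,420,260))[0]; r=rect(p,c,.013); print(r,c[:,0].min(0),c[:,0].max(0))
w=px2w(p,c[:,0],.013)[:,:2]; a=np.radians(20.4); print("extent along",(w@[np.cos(a),np.sin(a)]).min(),(w@[np.cos(a),np.sin(a)]).max())
go((*r[0],.1),20.4)
E
```

```text
((0.598712146282196, -0.3536680042743683), (0.09639235585927963, 0.02561633288860321), 21.03384017944336) [269  98] [297 201]
extent along 0.389644158272954 0.4860875874036331
at [ 0.5751 -0.3568  0.2216] yaw 20.68 w 0.034 q7 -0.88 t 13.25
shift [0.0233 0.0056 0.1215] turn [-0.0004  0.0001  0.0008] alt [-2.000e-04 -6.000e-04 -4.992e-01]
```

>>> move_arm(moves=[[[0.4,0.018,0.005,0.05,0,0,-0.001],[0.4,0.018,0.005,0.1,0,0,-0.001],[0.4,0.018,0.005,0.15,0,0,-0.001],[0.4,0.018,0.005,0.195,0,0,-0.001],[0.4,0.018,0.005,0.2125,0,0,-0.001]]])

```text
clock: 13.75
position: [0.5914, -0.3541, 0.0059]
tool_rot: [-3.136, 0.004, 0.367]
force: [-0.4, 0.5, -0.3]
grip_width: 0.0341
finger_force: 0.0
```

>>> move_arm(moves=[[[0.4,0,0,0,0,0,0],[0,0,0,0,0,0,0],[0,0,0,0,0,0,0],[0,0,0,0,0,0,0],[0,0,0,0,0,0,0]]], force=30)

```text
clock: 14.25
position: [0.5945, -0.3578, 0.013]
tool_rot: [3.139, -0.002, 0.365]
force: [-0.9, 1.2, 11.4]
grip_width: 0.015
finger_force: 31.7
```

>>> move_arm(moves=[[[0,0,0,-0.04,0,0,0],[0,0,0,-0.09,0,0,0],[0,0,0,-0.14,0,0,0],[0,0,0,-0.19,0,0,0],[0,0,0,-0.19,0,0,0]]])

```text
clock: 14.75
position: [0.596, -0.3587, 0.2096]
tool_rot: [3.133, -0.008, 0.364]
force: [1.3, 0.7, -0.6]
grip_width: 0.0146
finger_force: 30.4
```

```bash
python3 - <<'E'
from h import *
go((.46,.15,.22),82.3)
E
```

```text
at [ 0.596  -0.3587  0.2096] yaw 20.88 w 0.0146 q7 -0.89 t 14.75
shift [ 0.0544 -0.5236 -0.0147] turn [ 0.0019 -0.0003 -0.1706] alt [-0.0004 -0.0022  0.3294]
```

>>> move_arm(moves=[[[0,0.054,-0.524,-0.015,0,0,-0.171],[0,0.054,-0.524,-0.015,0,0,-0.171],[0,0.054,-0.524,-0.015,0,0,-0.171],[0,0.054,-0.524,-0.015,0,0,-0.171],[0,0.054,-0.524,-0.015,0,0,-0.171]]])

```text
clock: 15.25
position: [0.5278, -0.1143, 0.209]
tool_rot: [3.139, 0.0, 1.121]
force: [2.2, -0.5, -0.0]
grip_width: 0.0146
finger_force: 30.4
```

>>> move_arm(moves=[[[0,0,0,0,0,0,0]]])

```text
clock: 15.35
position: [0.5277, -0.1098, 0.2096]
tool_rot: [3.14, -0.002, 1.128]
force: [0.9, -0.6, 0.1]
grip_width: 0.0147
finger_force: 30.4
```

```bash
python3 - <<'E'
from h import *
go((.462,.16,.20),82.3)
E
```

```text
at [ 0.5277 -0.1098  0.2096] yaw 64.62 w 0.0147 q7 -0.6 t 15.35
shift [ 0.2156 -0.175   0.0096] turn [ 0.0003 -0.0002 -0.0491] alt [-3.000e-04 -4.000e-04  4.509e-01]
```

>>> move_arm(moves=[[[0,0.216,-0.175,0.01,0,0,-0.049],[0,0.216,-0.175,0.01,0,0,-0.049],[0,0.216,-0.175,0.01,0,0,-0.049],[0,0.216,-0.175,0.01,0,0,-0.049],[0,0.216,-0.175,0.01,0,0,-0.049]]])

```text
clock: 15.85
position: [0.4723, 0.1291, 0.1997]
tool_rot: [3.139, -0.0, 1.422]
force: [1.4, -0.1, -0.7]
grip_width: 0.0145
finger_force: 30.4
```

>>> move_arm(moves=[[[0,0.03,-0.02,0,0,0,0],[0,0.03,-0.02,0,0,0,0]]])

```text
clock: 16.05
position: [0.4556, 0.1648, 0.1999]
tool_rot: [3.14, -0.002, 1.429]
force: [-0.0, -0.3, -0.4]
grip_width: 0.0143
finger_force: 30.4
```

```bash
python3 - <<'E'
from h import *
p,im=snap("wrist","w8"); go((.4704,.2207,.20),82.3)
E
```

```text
at [0.4567 0.1623 0.1997] yaw 81.74 w 0.0148 q7 -0.92 t 16.1
shift [ 0.0598  0.0052 -0.0003] turn [ 0.0003 -0.0001 -0.0015] alt [-1.000e-04 -4.000e-04  4.985e-01]
```

View pics/w8.png

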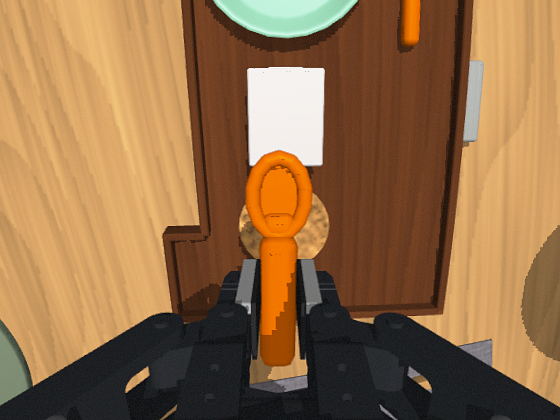

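The short spoon is held straight, with its tip at (279,151) and handle end at (279,366). I'll fit its slide and height in the grip.

```bash
python3 - <<'E'
from h import *
from scipy.optimize import least_squares
p,im=load("w8"); c=blobs(im,(3,170,120),(20,255,255),1,(200,100,360,400))[0][:,0]; print(c.min(0),c.max(0))
T=np.array([.4567,.1623,.1997]); R=Ro.from_euler("xyz",[3.1405,-.001,np.radians(81.74)])
def f(v):
    s,h,th=v; loc=lambda x,y,z:[s+x,y,-(h+z+x*np.tan(th))]
    q=w2px(p,T+R.apply([loc(.0475,0,.006),loc(-.0475,0,.012),loc(.031,-.013,.006),loc(.031,.013,.006)]))
    # tool z is down -> z up = -tool z, h: underside above TCP
    return np.array([q[0,1]-c[:,1].min(),q[1,1]-c[:,1].max(),q[2,0]-c[:,0].min(),q[3,0]-c[:,0].max()])
r=least_squares(f,[0,-.006,0]); print(r.x,f(r.x))
r=least_squares(lambda v:f([*v,0]),[0,-.006]); print(r.x,f([*r.x,0]))
E
```

```text
[245 151] [312 366]
[ 0.00842038 -0.00509908  0.02819647] [3.55120323e-03 1.90070775e-04 9.15861142e-01 8.46556448e-01]
[ 0.00805179 -0.00674653] [-0.16222149  0.20041634  1.45972967  0.25881247]
```

>>> move_arm(moves=[[[0,0.052,0.005,0.02,0,0,-0.0015],[0,0.052,0.005,0.06,0,0,-0.0015],[0,0.052,0.005,0.1,0,0,-0.0015],[0,0.052,0.005,0.13,0,0,-0.0015],[0,0.052,0.005,0.13,0,0,-0.0015]]])

```text
clock: 16.6
position: [0.4689, 0.2092, 0.0662]
tool_rot: [-3.138, 0.003, 1.431]
force: [-0.1, -0.3, 0.7]
grip_width: 0.0145
finger_force: 30.4
```

```bash
python3 - <<'E'
from h import *
go((.4693,.2128,.057),82.3)
E
```

```text
at [0.4689 0.2092 0.0662] yaw 82.01 w 0.0145 q7 -1.16 t 16.6
shift [ 0.0037 -0.0001  0.0092] turn [-0.0006  0.0005 -0.0008] alt [0.0008 0.0009 0.4992]
```

>>> move_arm(moves=[[[0,0,0,0,0,0,0],[0,0,0,0,0,0,0],[0,0,0,0,0,0,0]]])

```text
clock: 16.9
position: [0.4709, 0.2109, 0.0704]
tool_rot: [3.139, -0.001, 1.432]
force: [0.5, 0.7, -1.2]
grip_width: 0.0145
finger_force: 30.4
```

```bash
python3 - <<'E'
from h import *
go((.4693,.2128,.057),82.3)
E
```

```text
at [0.4709 0.2109 0.0704] yaw 82.02 w 0.0145 q7 -1.16 t 16.9
shift [ 0.0016 -0.0019  0.0134] turn [ 0.0004 -0.0002 -0.0008] alt [-3.000e-04 -6.000e-04  4.992e-01]
```

>>> move_arm(moves=[[[0,0.002,-0.001,0.006,0,0,-0.0008],[0,0.002,-0.001,0.01,0,0,-0.0008],[0,0.002,-0.001,0.0115,0,0,-0.0008],[0,0.002,-0.001,0.0115,0,0,-0.0008],[0,0.002,-0.001,0.0115,0,0,-0.0008]]])

```text
clock: 17.4
position: [0.4699, 0.2135, 0.0583]
tool_rot: [3.14, -0.001, 1.437]
force: [-4.0, -3.3, 28.8]
grip_width: 0.0149
finger_force: 37.7
```

>>> move_arm(moves=[[[0,0,0,0.001,0,0,0],[0,0,0,0.001,0,0,0]]])

```text
clock: 17.6
position: [0.47, 0.2136, 0.0573]
tool_rot: [3.139, -0.001, 1.437]
force: [-3.0, -1.6, 27.2]
grip_width: 0.0147
finger_force: 39.5
```

>>> move_arm(moves=[[[0,0,0,-0.001,0,0,0],[0,0,0,-0.001,0,0,0],[0.3,0,0,-0.001,0,0,0],[0.3,0,0,-0.001,0,0,0],[0.3,0,0,-0.001,0,0,0]]])

```text
clock: 18.1
position: [0.469, 0.213, 0.057]
tool_rot: [-3.141, 0.0, 1.437]
force: [-0.2, -0.8, -0.1]
grip_width: 0.0255
finger_force: 0.0
```

>>> move_arm(moves=[[[0.3,0,0,-0.02,0,0,0],[0.3,0,0,-0.07,0,0,0],[0.6,-0.03,0,-0.12,0,0,0],[1,-0.07,0,-0.15,0,0,0],[1,-0.07,0,-0.15,0,0,0]]])

```text
clock: 18.6
position: [0.4607, 0.1402, 0.21]
tool_rot: [3.138, 0.001, 1.433]
force: [0.4, 0.1, -1.0]
grip_width: 0.0682
finger_force: 0.0
```

```bash
python3 - <<'E'
from h import *
p,im=snap("wrist","w9"); c=blobs(im,(3,170,120),(20,255,255),1,(180,40,340,300))[0]; print(rect(p,c,.06),c[:,0].min(0),c[:,0].max(0))
go((.41,-.37,.22),20)
E
```

```text
((0.4695701003074646, 0.21048776805400848), (0.08367027342319489, 0.02491842955350876), 82.09681701660156) [258  40] [292 154]
at [0.4607 0.1409 0.2092] yaw 82.14 w 0.0751 q7 -0.87 t 18.65
shift [-0.5131  0.0198 -0.0104] turn [ 0.0005 -0.0002  0.1726] alt [ 2.000e-04  6.000e-04 -3.274e-01]
```

View pics/w9.png

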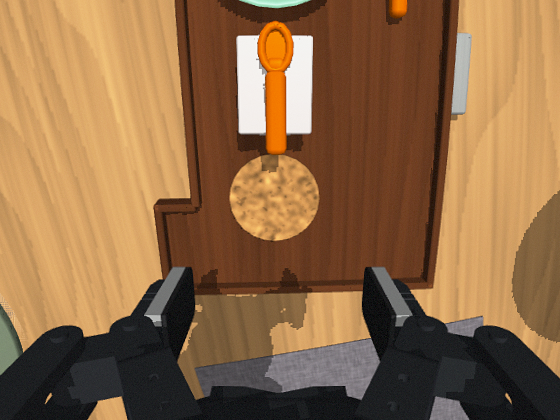

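The short spoon lies lengthways along the lid's middle (spoon rows 21–154, lid rows 35–134, columns centred at 275). Next is the tumbler.

>>> move_arm(moves=[[[1,-0.5,-0.007,-0.03,0,0,0.17],[1,-0.5,-0.007,-0.03,0,0,0.17],[1,-0.5,-0.007,-0.03,0,0,0.17],[1,-0.5,-0.007,-0.03,0,0,0.17],[1,-0.5,-0.007,-0.03,0,0,0.17]]])

```text
clock: 19.15
position: [0.4227, -0.1043, 0.2216]
tool_rot: [-3.141, 0.0, 0.682]
force: [2.0, -0.4, -0.3]
grip_width: 0.0853
finger_force: 0.0
```

```bash
python3 - <<'E'
from h import *
p,im=load("w9"); print(px2w(p,[[275,21],[275.5,154],[238,35.5],[312,36.5],[312,134],[238,134]],[.056,.057,.05,.05,.05,.05]))
go((.42,-.36,.23),20)
E
```

```text
[[0.47722872 0.26555497 0.056     ]
 [0.46400543 0.16855725 0.057     ]
 [0.44842453 0.26032479 0.05      ]
 [0.50335553 0.25197754 0.05      ]
 [0.49483862 0.1793811  0.05      ]
 [0.4365016  0.18749869 0.05      ]]
at [ 0.4227 -0.1043  0.2216] yaw 39.09 w 0.0853 q7 -0.94 t 19.15
shift [-0.1633  0.1968 -0.0085] turn [-0.0001  0.0001  0.053 ] alt [-1.00e-04 -1.00e-04 -4.47e-01]
```

>>> move_arm(moves=[[[1,-0.163,0.197,-0.008,0,0,0.053],[1,-0.163,0.197,-0.008,0,0,0.053],[1,-0.163,0.197,-0.008,0,0,0.053],[1,-0.163,0.197,-0.008,0,0,0.053],[1,-0.163,0.197,-0.008,0,0,0.053]]])

```text
clock: 19.65
position: [0.4224, -0.3543, 0.2289]
tool_rot: [-3.141, 0.001, 0.355]
force: [2.0, 0.2, 0.9]
grip_width: 0.0855
finger_force: 0.0
```

>>> move_arm(moves=[[[1,-0.005,0.008,0,0,0,0],[1,-0.005,0.008,0,0,0,0]]])

```text
clock: 19.85
position: [0.42, -0.3631, 0.2284]
tool_rot: [-3.14, 0.001, 0.352]
force: [-0.3, 0.5, -0.2]
grip_width: 0.085
finger_force: 0.0
```

```bash
python3 - <<'E'
from h import *
p,im=snap("wrist","w10"); go((.438,-.3615,.23),20)
X=lambda z:[[.438+.029*np.cos(t),-.3615+.029*np.sin(t),z] for t in np.linspace(0,6.28,60)]
o=im[:,:,::-1].copy()
for z in(.077,.003): cv2.polylines(o,[w2px(p,X(z)).astype(np.int32)],True,(0,0,255),1)
cv2.imwrite("pics/w10o.png",o)
E
```

```text
at [ 0.4205 -0.3615  0.2287] yaw 20.31 w 0.0856 q7 -0.74 t 19.9
shift [ 0.0164  0.0061 -0.0013] turn [-0.0003  0.0001  0.0009] alt [-2.000e-04 -5.000e-04 -4.991e-01]
```

View pics/w10o.png

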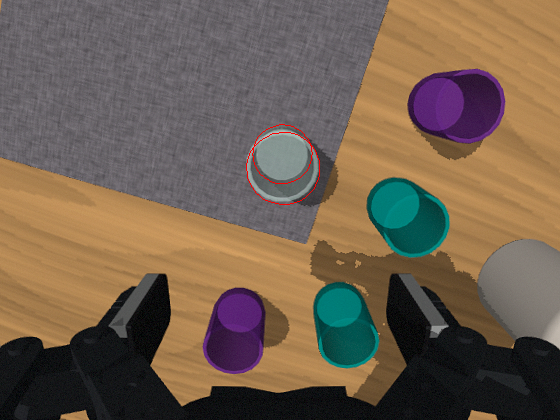

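The overlay matches the clear tumbler's rim and base at (283,165). The decoys stand clear of the fingers.

>>> move_arm(moves=[[[1,0.0165,0.0055,0.03,0,0,0.001],[1,0.0165,0.0055,0.075,0,0,0.001],[1,0.0165,0.0055,0.12,0,0,0.001],[1,0.0165,0.0055,0.15,0,0,0.001],[1,0.0165,0.0055,0.17,0,0,0.001]]])

```text
clock: 20.4
position: [0.4378, -0.3587, 0.0574]
tool_rot: [-3.139, 0.001, 0.351]
force: [0.3, 0.3, -0.1]
grip_width: 0.0854
finger_force: 0.0
```

>>> move_arm(moves=[[[1,0,0,0.02,0,0,0],[1,0,0,0.034,0,0,0],[1,0,0,0.034,0,0,0],[1,0,0,0.034,0,0,0]]])

```text
clock: 20.8
position: [0.4382, -0.361, 0.0264]
tool_rot: [-3.141, -0.0, 0.349]
force: [0.6, -0.6, 1.0]
grip_width: 0.0855
finger_force: 0.0
```

```bash
python3 - <<'E'
from h import *
go((.438,-.3615,.024),20); print(bot.observe()["force"])
E
```

```text
at [ 0.4382 -0.361   0.0264] yaw 20.0 w 0.0855 q7 -0.85 t 20.8
shift [-0.0004  0.0004  0.0024] turn [-0. -0.  0.] alt [ 1.e-04 -0.e+00 -5.e-01]
[ 0.5581196  -0.6383759   1.01011918]
```

>>> move_arm(moves=[[[0,0,0,0,0,0,0],[0,0,0,0,0,0,0],[0,0,0,0,0,0,0],[0,0,0,0,0,0,0],[0,0,0,0,0,0,0]]], force=40)

```text
clock: 21.3
position: [0.4381, -0.3619, 0.0271]
tool_rot: [3.141, -0.001, 0.348]
force: [-2.3, 2.4, 11.6]
grip_width: 0.0573
finger_force: 40.5
```

>>> move_arm(moves=[[[0,0,0,-0.02,0,0,0],[0,0,0,-0.05,0,0,0],[0,0,0,-0.08,0,0,0],[0,0,0,-0.11,0,0,0],[0,0,0,-0.13,0,0,0]]])

```text
clock: 21.8
position: [0.4381, -0.362, 0.1586]
tool_rot: [3.14, -0.001, 0.348]
force: [1.4, -0.1, -2.8]
grip_width: 0.0572
finger_force: 43.3
```

```bash
python3 - <<'E'
from h import *
go((.4555,.121,.17),82.3)
E
```

```text
at [ 0.4381 -0.362   0.1586] yaw 19.93 w 0.0572 q7 -0.79 t 21.8
shift [ 0.181  -0.4482 -0.0121] turn [ 0.0004 -0.     -0.1732] alt [-0.     -0.0005  0.3268]
```

>>> move_arm(moves=[[[0,0.018,-0.045,-0.012,0,0,-0.018],[0,0.036,-0.09,-0.012,0,0,-0.036],[0,0.054,-0.134,-0.012,0,0,-0.054],[0,0.072,-0.179,-0.012,0,0,-0.072],[0,0.09,-0.224,-0.012,0,0,-0.09]]])

```text
clock: 22.3
position: [0.4456, -0.1189, 0.1686]
tool_rot: [3.14, -0.0, 0.918]
force: [1.3, 0.4, -1.3]
grip_width: 0.057
finger_force: 43.3
```

```bash
python3 - <<'E'
from h import *
go((.4555,.121,.17),82.3)
E
```

```text
at [ 0.4456 -0.1189  0.1686] yaw 52.58 w 0.057 q7 -0.77 t 22.3
shift [ 0.1965 -0.1379 -0.0015] turn [ 0.0002  0.     -0.0826] alt [ 1.000e-04 -3.000e-04  4.174e-01]
```

>>> move_arm(moves=[[[0,0.04,-0.028,0,0,0,-0.017],[0,0.079,-0.055,0,0,0,-0.034],[0,0.118,-0.083,0,0,0,-0.05],[0,0.157,-0.11,0,0,0,-0.067],[0,0.196,-0.138,0,0,0,-0.083]]])

```text
clock: 22.8
position: [0.4564, 0.1207, 0.1686]
tool_rot: [3.14, 0.0, 1.439]
force: [1.9, 0.2, -1.0]
grip_width: 0.0568
finger_force: 43.3
```

>>> move_arm(moves=[[[0,0,0,0.02,0,0,0],[0,0,0,0.04,0,0,0],[0,0,0,0.06,0,0,0],[0,0,0,0.06,0,0,0],[0,0,0,0.06,0,0,0]]])

```text
clock: 23.3
position: [0.4565, 0.1191, 0.1086]
tool_rot: [3.142, 0.0, 1.435]
force: [0.5, -0.5, -1.4]
grip_width: 0.057
finger_force: 43.3
```

```bash
python3 - <<'E'
from h import *
p,im=snap("wrist","w11"); go((.4555,.121,.0381),82.3)
E
```

```text
at [0.4568 0.1192 0.109 ] yaw 82.22 w 0.0574 q7 -0.95 t 23.35
shift [ 0.0016 -0.0016  0.0709] turn [ 0.0002 -0.     -0.0002] alt [-1.000e-04 -2.000e-04  4.998e-01]
```

View pics/w11.png

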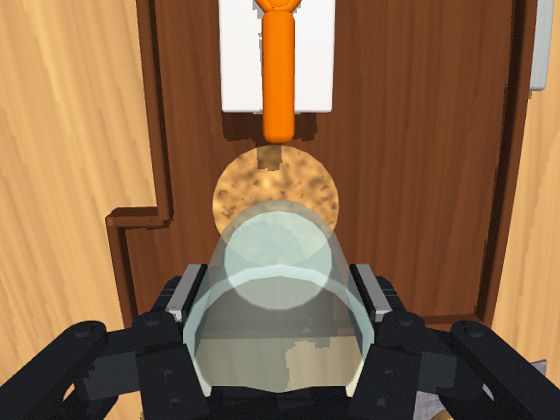

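The tumbler is upright with its base at (278,255), lined up with the coaster at (276,203). I'll check its offset in the grip.

```bash
python3 - <<'E'
from h import *
p,im=load("w11"); T=np.array([.4568,.1192]); a=np.radians(82.22); u=np.array([np.cos(a),np.sin(a)]); v=np.array([np.sin(a),-np.cos(a)])
for s in(-.006,-.003,0,.003):
    c=T+u*s; X=lambda z,r:[[*(c+r*np.array([np.cos(t),np.sin(t)])),z] for t in np.linspace(0,6.28,80)]
    q=w2px(p,X(.085,.029)); q2=w2px(p,X(.159,.025)); print(s,q.min(0),q.max(0),"rim",q2.min(0),q2.max(0))
m=cv2.inRange(im,(150,100,40),(255,220,170)); k=np.zeros_like(m);k[140:200,200:350]=m[140:200,200:350]; k=cv2.morphologyEx(k,cv2.MORPH_CLOSE,np.ones((15,15)))
c=max(cv2.findContours(k,0,1)[0],key=cv2.contourArea)[:,0]; c=c[(c[:,1]<196)&((c[:,0]<250)|(c[:,0]>300))]
w=px2w(p,c,.014)[:,:2]; A=np.c_[2*w,np.ones(len(w))]; s=np.linalg.lstsq(A,(w**2).sum(1),rcond=None)[0]; print("coaster",s[:2],np.sqrt(s[2]+s[0]**2+s[1]**2),"rel",(s[:2]-T)@u,(s[:2]-T)@v)
E
```

```text
-0.006 [217.17010082 208.63663477] [336.37328967 317.08624319] rim [193.36300202 299.64257114] [358.27667608 432.07034029]
-0.003 [216.85407187 202.40327821] [336.67385562 312.0203113 ] rim [192.55201352 290.1462834 ] [359.04190317 425.379023  ]
0 [216.53734152 196.10762017] [336.97507953 306.89690379] rim [191.73406244 280.45929344] [359.81370781 418.54064859]
0.003 [216.21997229 189.74967877] [337.27690179 301.71561702] rim [190.90932713 270.57957911] [360.59192338 411.55247918]
coaster [0.45582009 0.12085879] 0.04151400618159574 rel 0.0015108746426335746 -0.0011954439529891128
```

>>> move_arm(moves=[[[0,0.003,-0.001,0.02,0,0,0],[0,0.003,-0.001,0.04,0,0,0],[0,0.003,-0.001,0.058,0,0,0],[0,0.003,-0.001,0.063,0,0,0],[0,0.003,-0.001,0.063,0,0,0]]])

```text
clock: 23.85
position: [0.456, 0.1222, 0.0455]
tool_rot: [3.141, -0.0, 1.435]
force: [1.1, 0.2, -2.4]
grip_width: 0.0571
finger_force: 43.4
```

>>> move_arm(moves=[[[0,0,0,0.002,0,0,0],[0,0,0,0.004,0,0,0],[0,0,0,0.006,0,0,0],[0,0,0,0.006,0,0,0]]])

```text
clock: 24.25
position: [0.4559, 0.1221, 0.0391]
tool_rot: [3.141, -0.0, 1.435]
force: [0.1, 0.3, -1.3]
grip_width: 0.0568
finger_force: 43.4
```

```bash
python3 - <<'E'
from h import *
go((.4558,.1225,.0381),82.3); print(bot.observe()["force"])
E
```

```text
at [0.4559 0.1221 0.0391] yaw 82.22 w 0.0568 q7 -1.07 t 24.25
shift [ 0.0004 -0.0002  0.001 ] turn [ 0.     -0.     -0.0002] alt [-0.     -0.      0.4998]
[ 0.06493003  0.27780182 -1.32959663]
```

>>> move_arm(moves=[[[0,0,0,0.001,0,0,0],[0,0,0,0.0015,0,0,0],[0,0,0,0.0015,0,0,0]]])

```text
clock: 24.55
position: [0.4559, 0.1222, 0.0381]
tool_rot: [3.141, 0.0, 1.435]
force: [-5.5, -1.2, 15.8]
grip_width: 0.057
finger_force: 44.7
```

>>> move_arm(moves=[[[0.72,0,0,-0.0005,0,0,0],[0.8,0,0,-0.0005,0,0,0],[1,0,0,-0.0005,0,0,0],[1,0,0,-0.0005,0,0,0],[1,0,0,-0.0005,0,0,0]]])

```text
clock: 25.05
position: [0.4558, 0.1222, 0.0379]
tool_rot: [-3.141, -0.0, 1.435]
force: [0.9, 0.3, -0.1]
grip_width: 0.0856
finger_force: 0.0
```

>>> move_arm(moves=[[[1,0,0,-0.02,0,0,0],[1,0,0,-0.06,0,0,0],[1,0,0,-0.11,0,0,0],[1,0,0,-0.16,0,0,0],[1,0,0,-0.2,0,0,0]]])

```text
clock: 25.55
position: [0.4557, 0.1224, 0.2407]
tool_rot: [3.141, -0.001, 1.435]
force: [0.6, -1.0, -0.0]
grip_width: 0.0851
finger_force: 0.0
```

>>> move_arm(moves=[[[1,-0.05,0,0,0,0,0],[1,-0.1,0,0,0,0,0],[1,-0.13,0,0,0,0,0],[1,-0.13,0,0,0,0,0]]])

```text
clock: 25.95
position: [0.4375, -0.0107, 0.2379]
tool_rot: [-3.141, 0.002, 1.43]
force: [-0.2, 0.3, 0.1]
grip_width: 0.0856
finger_force: 0.0
```

```bash
python3 - <<'E'
from h import *
a,im=snap("wrist","w12"); b,im2=snap("scene","s2")
z=cv2.resize(im2[90:380,130:460],(660,580))
cv2.imwrite("pics/fin.png",im[:,:,::-1]); cv2.imwrite("pics/fin2.png",z[:,:,::-1]); go((.4,0,.2),82)
E
```

```text
at [ 0.4382 -0.007   0.2381] yaw 82.15 w 0.0853 q7 -0.47 t 26.05
shift [ 0.0017 -0.0388  0.0381] turn [ 0.     -0.      0.0004] alt [ 0.      0.     -0.4996]
```

View pics/fin.png

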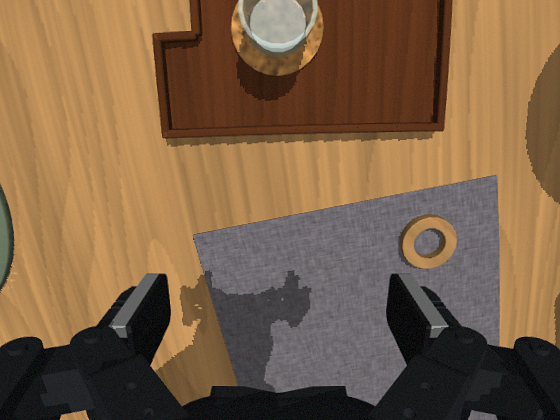

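View pics/fin2.png

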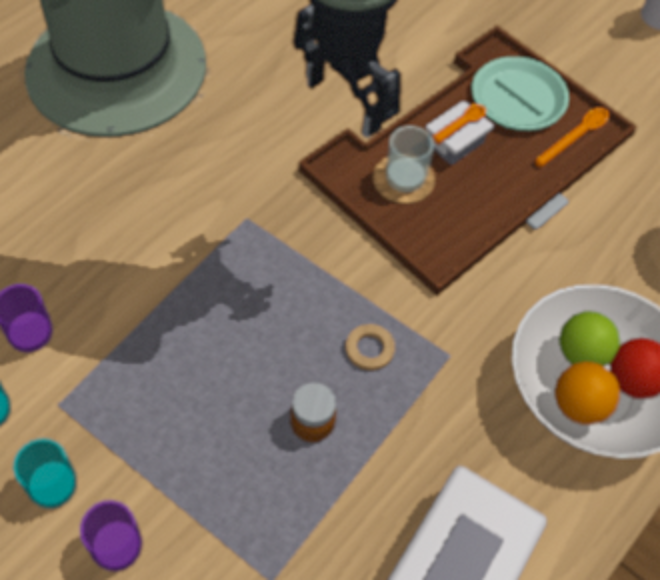

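The tumbler stands upright on the middle of the coaster (405,180 in the scene crop). The short spoon is on the lid, the long spoon is behind the plate, and the jar and ring haven't moved.

```bash
python3 -c "
from workcell import bot
print(bot.job_done())"
```

```text
the job is handed in; nothing more can be done
None
```

The job is handed in at about 26 s: the long spoon is behind the plate, the container is between plate and coaster with the short spoon on its lid, and the tumbler stands on the coaster; I don't have the judge's verdict.

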